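Put the lathe accessories away on their shadow pads

ROBOT

A 6-joint arm with a two-finger parallel gripper is mounted at the origin on the work surface. World frame = base frame: x ahead of the robot, y to its left, z up, the work surface at z = 0. Lengths are in m, angles in rad, forces in N, time in s.
With the tool pointing down it reaches from about 0.225 to 0.875 m from the base axis. Payload 3.4 kg.
Tool frame: the origin (TCP) lies at the very end of the fingers, on their centre line; the grasp point (between the pads) lies 19 mm behind it; z points along the fingers, y is the line along which they close (so a half turn about z gives the same grasp; the last joint's range is limited). The gripper opens to 85 mm and grips with 20 to 120 N. Pads are 22 mm wide; open, the fingers measure 114 mm over their backs; the gripper's body (76 mm by 85 mm) begins 54 mm behind the grasp point. The pads swing forward as they close: fully open they stand 13 mm farther back than shut.
Start: joints at [-1.396, 0.276, 1.505, -0, 1.361, -0.121], TCP at [0.168, -0.55, 0.231] pointing down, gripper open.
Joint ranges: [-2.89, 2.89], [-0.75, 2.08], [0.22, 2.7], [-1.18, 4.32], [0.11, 2.71], [-2.7, 2.7]. Speed limits (rad/s): [2.57, 2.57, 3.14, 3.14, 3.14, 3.14].

INTERFACE

Orientations are given as a unit quaternion [w, x, y, z].
In Python, from rig import manip, get_image, camera_info gives the robot as it stands. The module is installed in compiled form; this text tells all that it offers.
- The arm moves only by the shell command python3 -m crank 'ROWS' [FORCE]. ROWS is a JSON object of lists of equal length, an entry for each row: "translation": the shift along the tool's x, y, z in mm, a list of three; "roll": the turn about the tool's z in rad; "fingers": the opening, from 0 (shut) to 1 (fully open). A call has 1 to 8 rows; each row shifts and turns the commanded pose from where the row before left it, along the tool's axes as they then stand; what a row does not reach is not made up. A row lasts 1/10 s, in which the tool goes at most 50 mm and 8.59 degrees, less where a joint would pass 70% of its speed; a pose out of reach is approached as far as the arm can. A call is refused whole if a number of a shift passes 50 or a number of a turn 0.15, either way. A call with a gripper value outside its range is refused whole. The fingers move at their own pace and stop on an object; FORCE is the grip in N (left out, the last holds). Time passes only in rows, so rows that do not move let the fingers close. It gives the time, the measured TCP pose, the force, the opening and the grip force at its end, in the units of the state.
- manip.get_state(): the state, without advancing time (a new reading comes with each control period).
- get_image(name): name is "side" or "top" or "wrist"; returns the picture (400x640x3 uint8, blue, green, red); there is no depth.
- camera_info(name): a dict with "mtx" (3x3 intrinsics, pixels), "D" ([k1, k2, p1, p2, k3] as OpenCV has them; the pictures are not rectified), "rvec" (rotation vector, rad) and "tvec" (3), from world to camera coordinates, as OpenCV has them. Camera axes: x right, y down, z forward; pixel columns grow to the right and rows downward; lengths in m; the calibration is good to about 2 mm. A picture is of the moment at which its call begins: read the wrist's pose just before it. camera_info takes no time and is no camera call; for the wrist camera it gives the pose at the moment of the call.
- manip.sign_off(): hands the job in; it is judged then, once.
The state is a dict: "clock": time; "qpos": joint angles; "qd": joint speeds; "effort": joint torques, N m; "position": TCP position; "ee_rot": TCP orientation; "contact_force": force on the tool from outside, world axes, zero at the start; "moment": the same for the moment, N m; "width": finger opening in m; "gripper_force": force on a finger pad.
Only numpy, scipy, OpenCV 4.12 (cv2) and the standard library are available. Lean on these libraries where they do the work, as an engineer would, in place of code of your own. Each camera call takes 0.05 s, during which the arm holds its last target. There are 200 camera calls.

TASK

Put the four lathe accessories away: lay the faceplate, the tool rest, the double-ended spanner and the chuck key each on the black pad that carries its own yellow silhouette, lying flat, centred on the silhouette and turned the same way as it (the faceplate hub up; the T-shaped ones with the crossbar on the silhouette's crossbar). Set them down gently, do not let them fall, and leave the finished wooden bowl standing where it is.

Things in the scene. Friction and masses are not known exactly. Their poses are not given: they have to be found in the camera images.
- faceplate: Steel lathe faceplate lying flat: disc 80 mm in diameter and 10 mm thick, with a round hub 38 mm in diameter in the middle on top that rises from 10 to 40 mm above its underside; grip the hub. About 0.45 kg. Origin: centre of the underside; z up along the hub; its turn about z does not matter.
- tool_rest: T-shaped tool rest lying flat: a blue crossbar 24 mm wide, 110 mm long (along y, from -55 to 55 mm) and 25 mm high, and from its middle a round silver post 25 mm in diameter lying along +x, from x = 12 to x = 74 mm, axis 12.5 mm above the underside. About 0.5 kg; balances near x = 16 mm; can be gripped across the post near x = 32 mm. Origin: under the middle of the crossbar, at its underside; z up.
- spanner: Red flat double-ended spanner, 132 mm long (along x) and 10 mm thick: handle 20 mm wide in the middle (from x = -33 to 33 mm), an identical open jaw 42 mm wide at each end. About 0.2 kg. Origin: middle of the underside; z up. Its two ends are alike, so it may lie either way round.
- chuck_key: Dark steel T-shaped chuck key lying flat: round crossbar 14 mm in diameter and 80 mm long (along y), and from its middle a round shaft 14 mm in diameter along +x, ending in a 10 mm square tip at x = 76 mm; all axes 7 mm above the underside. About 0.2 kg; balances near x = 20 mm; can be gripped across the shaft near x = 28 mm. Origin: under the middle of the crossbar, at bench level; z up.
- plate_pad: Fixed round black foam pad, 152 mm in diameter and 6 mm thick, with a flat bright yellow silhouette on top (only painted, no recess), a disc 88 mm in diameter in the middle: the place of the faceplate, whose origin belongs over the pad's. Origin: centre of the pad's underside, on the bench; z up.
- rest_pad: Fixed round black foam pad, 152 mm in diameter and 6 mm thick, with a flat bright yellow silhouette on top (only painted, no recess), the larger and broader T: the place of the tool rest. The middle of the T's crossbar (32 mm wide, 118 mm long, along the pad's y) lies at x = -24 mm, y = 0 in the pad's frame and its stem runs to +x, 33 mm wide; the tool rest's origin belongs over that point, its x along the pad's x. Origin: centre of the pad's underside, on the bench; z up.
- spanner_pad: Fixed round black foam pad, 152 mm in diameter and 6 mm thick, with a flat bright yellow silhouette on top (only painted, no recess), the outline of a double-ended spanner lying along the pad's x, 140 mm long: the place of the spanner, whose origin belongs over the pad's. Origin: centre of the pad's underside, on the bench; z up.
- key_pad: Fixed round black foam pad, 152 mm in diameter and 6 mm thick, with a flat bright yellow silhouette on top (only painted, no recess), the smaller and thinner T: the place of the chuck key. The middle of the T's crossbar (22 mm wide, 88 mm long, along the pad's y) lies at x = -32 mm, y = 0 in the pad's frame and its stem runs to +x, 22 mm wide; the chuck key's origin belongs over that point, its x along the pad's x. Origin: centre of the pad's underside, on the bench; z up.
- bowl: Finished dark wooden bowl, 100 mm across the rim and 42 mm high, about 0.15 kg, standing loose on the bench among the things; to be left alone. Origin: centre of the underside; z up.
Mind the look-alikes: they are no part of the job. Of the things shaped like the tool_rest, the blue one is meant.

How it is judged:
At the end, for the whole second after the job is handed in: Each accessory lies flat and still on its own pad, origin within 12 mm of its place in the pad's x and in y; tool rest, spanner and key turned within 0.22 rad of the silhouette, the Ts the same way round, the spanner either way; the bowl upright, within 25 mm of its start (x of faceplate in the frame of plate_pad between -0.012 and 0.012 m and y of faceplate in the frame of plate_pad between -0.012 and 0.012 m and z of faceplate in the frame of plate_pad between 0.002 and 0.01 m and angle between each of faceplate, tool_rest, spanner, chuck_key's own z axis and vertical below 0.12 rad and linear speed of each of faceplate, tool_rest, spanner, chuck_key below 0.02 m/s and angular speed of each of faceplate, tool_rest, spanner, chuck_key below 0.2 rad/s and x of tool_rest in the frame of rest_pad between -0.036 and -0.012 m and y of tool_rest in the frame of rest_pad between -0.012 and 0.012 m and z of tool_rest in the frame of rest_pad between 0.002 and 0.01 m and x of rest_pad in the frame of tool_rest above 0 m and angle between the x axis of tool_rest and the x axis of rest_pad, either way round below 0.22 rad and x of spanner in the frame of spanner_pad between -0.012 and 0.012 m and y of spanner in the frame of spanner_pad between -0.012 and 0.012 m and z of spanner in the frame of spanner_pad between 0.002 and 0.01 m and angle between the x axis of spanner and the x axis of spanner_pad, either way round below 0.22 rad and x of chuck_key in the frame of key_pad between -0.044 and -0.02 m and y of chuck_key in the frame of key_pad between -0.012 and 0.012 m and z of chuck_key in the frame of key_pad between 0.002 and 0.01 m and x of key_pad in the frame of chuck_key above 0 m and angle between the x axis of chuck_key and the x axis of key_pad, either way round below 0.22 rad and distance of bowl from where it was at the start of the episode below 0.025 m and angle between bowl's own z axis and vertical below 0.15 rad); the robot touches nothing.
It fails at once if the bowl is shifted by more than 25 mm or tipped (distance of bowl from where it was at the start of the episode above 0.025 m or angle between bowl's own z axis and vertical above 0.35 rad).
It fails at once if an accessory is dropped or thrown: it moves faster than 0.35 m/s, out of the fingers, more than 35 mm above the bench ((height (world z) of faceplate above 0.035 m and contact force between the fingers and faceplate below 0.05 N and linear speed of faceplate above 0.35 m/s) or (height (world z) of tool_rest above 0.035 m and contact force between the fingers and tool_rest below 0.05 N and linear speed of tool_rest above 0.35 m/s) or (height (world z) of spanner above 0.035 m and contact force between the fingers and spanner below 0.05 N and linear speed of spanner above 0.35 m/s) or (height (world z) of chuck_key above 0.035 m and contact force between the fingers and chuck_key below 0.05 N and linear speed of chuck_key above 0.35 m/s)).
It also fails if it takes over 96 s, if anything falls off the work surface, if the arm or the gripper's body presses on something with over 40 N, if the wrist force passes 120 N, or if a joint passes its speed limit or range.

## Working session

There is one attempt and no reset: what is moved stays moved. The work goes in short steps, Python scripts to look and compute and a shell command to move; the robot and the scene stay as the last step left them, time stands still between calls to the robot, and variables do not carry over. Pictures are saved under pics/ and viewed, at most 17 in all, crops included, and the job is handed in when it is done.

```bash
mkdir -p pics; ls; python3 - <<'E'
from rig import manip, get_image, camera_info
import cv2
print(manip.get_state())
for n in("top","side"):
    cv2.imwrite(f"pics/{n}0.png",get_image(n)); c=camera_info(n); print(n,c)
E
```

```text
pics
{'clock': 0.0, 'qpos': array([-1.39599539e+00,  2.76584314e-01,  1.50618549e+00, -1.49795525e-05,
        1.36068948e+00, -1.20994745e-01]), 'qd': array([ 0.00104172, -0.00036523, -0.00084843, -0.00051696, -0.00088291,
       -0.00051149]), 'effort': array([ 1.64117871e-03, -4.16761065e+01, -2.45804662e+01, -1.34017068e-04,
        1.08609907e-02,  9.19201398e-06]), 'position': array([ 0.16750879, -0.54948155,  0.23042494]), 'ee_rot': array([-9.32779276e-04,  9.89082374e-01,  1.47360737e-01, -3.24269618e-05]), 'contact_force': array([ 0.74637356,  0.36278529, -0.28805158]), 'moment': array([ 0.04035324,  0.01478177, -0.03140083]), 'gripper_force': 0.0, 'width': 0.08515081460640088}
top {'mtx': array([[404.48356258,   0.        , 320.02246691],
       [  0.        , 404.48356258, 194.44169034],
       [  0.        ,   0.        ,   1.        ]]), 'D': array([-0.08703064,  0.        ,  0.        ,  0.        ,  0.        ]), 'rvec': array([ 2.12422056, -2.17973827,  0.12783397]), 'tvec': array([-0.04680674,  0.45772867,  1.35057636])}
side {'mtx': array([[405.95022859,   0.        , 319.52951937],
       [  0.        , 405.95022859, 198.29887371],
       [  0.        ,   0.        ,   1.        ]]), 'D': array([0.02262603, 0.        , 0.        , 0.        , 0.        ]), 'rvec': array([ 1.02030895, -2.35811429,  1.14458004]), 'tvec': array([0.26512293, 0.28878708, 0.90004828])}
```

View pics/top0.png

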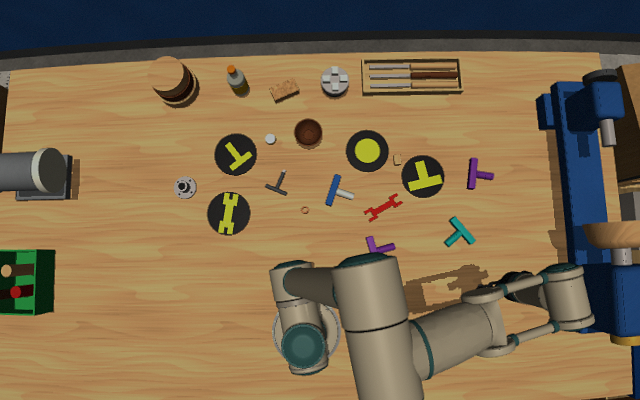

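View pics/side0.png

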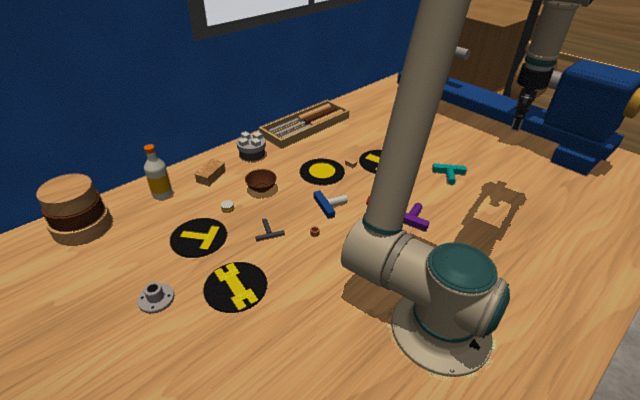

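Candidates in the top picture:
- **Tool rest:** blue (338,190). The purple pair (478,173) and (380,245) and the teal one (459,232) are look-alikes.
- **Faceplate:** (185,187). The chuck at (335,80) is a look-alike.
- **Spanner:** red (383,207).
- **Key:** dark T (280,183).
- **Pads:** plate (367,150), rest (422,176, broad T), key (235,154, thin T), spanner (229,213).
- **Bowl:** (308,133).

```bash
cat > h.py <<'E'
import numpy as np, cv2
from rig import manip, get_image, camera_info
def ray(info,uv,z):
    uv=np.asarray(uv,float).reshape(-1,1,2)
    n=cv2.undistortPoints(uv,info["mtx"],info["D"]).reshape(-1,2)
    R=cv2.Rodrigues(np.asarray(info["rvec"],float))[0]; t=np.asarray(info["tvec"],float).ravel()
    d=np.c_[n,np.ones(len(n))]@R; c=-R.T@t
    return c[:2]+d[:,:2]*((z-c[2])/d[:,2])[:,None]
def proj(info,p):
    return cv2.projectPoints(np.array(p,float).reshape(-1,1,3),np.asarray(info["rvec"],float),np.asarray(info["tvec"],float),info["mtx"],info["D"])[0].reshape(-1,2)
def mask(img,kind):
    h=cv2.cvtColor(img,cv2.COLOR_BGR2HSV)
    r={"yellow":((24,130,90),(36,255,255)),"blue":((100,120,50),(122,255,255)),"red":((172,150,60),(180,255,255))}[kind]
    m=cv2.inRange(h,*r)
    if kind=="red": m|=cv2.inRange(h,(0,200,60),(4,255,255))
    return m
def blobs(m,minarea=30):
    n,l,s,c=cv2.connectedComponentsWithStats(m)
    return [(c[i],s[i],np.argwhere(l==i)[:,::-1]) for i in range(1,n) if s[i][4]>=minarea]
def axes(P):
    """centroid, and x axis: principal axes; ax1 long"""
    c=P.mean(0); w,v=np.linalg.eigh(np.cov((P-c).T)); out=[]
    for k in (1,0):
        q=(P-c)@v[:,k]; s=(q**3).mean()/q.std()**3; a=v[:,k]*(1 if s>0 else -1)
        out.append((np.degrees(np.arctan2(a[1],a[0])),abs(s),np.ptp(q)))
    return c,out
E
python3 - <<'E'
from h import *
i=camera_info("top"); im=cv2.imread("pics/top0.png")
for k,z in(("yellow",.006),("blue",.022),("red",.01)):
    for c,s,p in blobs(mask(im,k),25):
        if not(150<c[0]<540 and 110<c[1]<260): continue
        C,o=axes(ray(i,p,z)); print(k,c.round(1),s[4],C.round(4),[tuple(np.round(x,3)) for x in o])
for n,p,z in(("face hub",(185,186),.035),("key cross",(277,188),.01),("key tip",(283,171),.01),("post end",(352,195),.02),("bowl",(308,133),.02)): print(n,ray(i,p,z).round(4))
cv2.imwrite("pics/crop.png",cv2.resize(im[110:260,160:520],None,fx=2.2,fy=2.2,interpolation=cv2.INTER_CUBIC))
cv2.imwrite("pics/w0.png",get_image("wrist"));c=camera_info("wrist")
R=cv2.Rodrigues(c["rvec"])[0];print(R,-R.T@c["tvec"])
E
```

```text
yellow [367.1 150.2] 492 [ 0.6118 -0.2279] [(np.float64(71.701), np.float64(0.004), np.float64(0.09)), (np.float64(-18.299), np.float64(0.015), np.float64(0.088))]
yellow [237.  156.3] 286 [0.603  0.2312] [(np.float64(37.837), np.float64(0.805), np.float64(0.092)), (np.float64(127.837), np.float64(0.02), np.float64(0.09))]
yellow [423.4 177.7] 487 [ 0.5089 -0.4215] [(np.float64(104.242), np.float64(0.04), np.float64(0.118)), (np.float64(14.242), np.float64(0.804), np.float64(0.097))]
yellow [227.8 213.1] 445 [0.4024 0.2631] [(np.float64(-9.305), np.float64(0.03), np.float64(0.141)), (np.float64(-99.305), np.float64(0.004), np.float64(0.051))]
blue [332.6 189.6] 195 [ 0.4728 -0.1023] [(np.float64(-19.749), np.float64(0.006), np.float64(0.107)), (np.float64(70.251), np.float64(0.003), np.float64(0.021))]
red [382.8 206.9] 231 [ 0.4099 -0.2738] [(np.float64(117.65), np.float64(0.013), np.float64(0.128)), (np.float64(27.65), np.float64(0.0), np.float64(0.04))]
face hub [[0.4972 0.4062]]
key cross [[0.4852 0.0902]]
key tip [[0.5446 0.0686]]
post end [[ 0.4527 -0.1682]]
bowl [[ 0.6758 -0.0218]]
[[ 0.29110697 -0.9566897  -0.00124383]
 [-0.90439967 -0.27561934  0.32572259]
 [-0.31195827 -0.0936952  -0.94546457]] [ 0.24891409 -0.52482119  0.37337734]
```

View pics/crop.png

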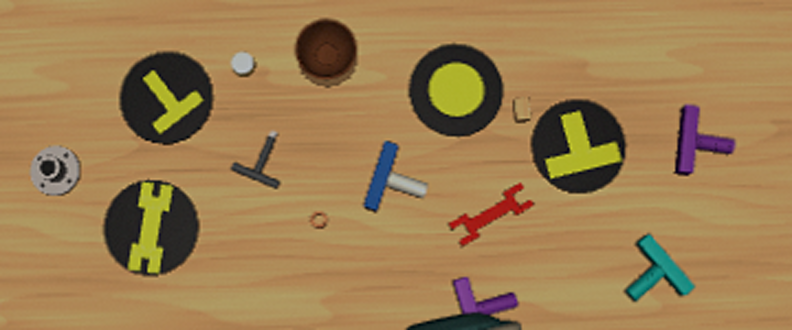

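View pics/w0.png

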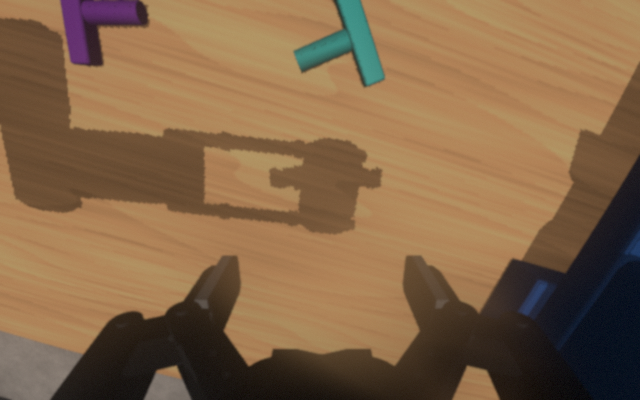

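The crop shows the blue T at (383,175) with its silver post to the right, the red spanner at (490,215), the key at (258,165) and the faceplate at (55,170). The broad T is on the right pad (578,145), the thin T on the left pad (165,97). The wrist view shows only the purple and teal decoys at the top, with the fingers at (225,270) and (415,270). I'll start with the spanner.

```bash
cat >> h.py <<'E'
def goto(x,y,z,yaw=None,flip=True):
    s=manip.get_state(); w,a,b,c=s["ee_rot"]
    from scipy.spatial.transform import Rotation as Ro
    R=Ro.from_quat([a,b,c,w]).as_matrix(); p=s["position"]
    cy=np.degrees(np.arctan2(R[1,0],R[0,0]))
    d=R.T@(np.array([x,y,z])-p)*1000
    r=None
    if yaw is not None:
        r=yaw-cy
        r=(r+90)%180-90 if flip else (r+180)%360-180
        r=-np.radians(r)
    print("t%.1f pos"%s["clock"],p.round(4),"yaw %.1f q1 %.2f q6 %.2f"%(cy,s["qpos"][0],s["qpos"][5]),"shift mm",d.round(1),"roll",r)
E
python3 -m crank '{"translation":[[39,-24,10],[39,-24,10],[39,-24,10],[39,-24,10],[39,-24,10],[39,-24,10],[39,-24,10],[39,-24,10]],"roll":[0,0,0,0,0,0,0,0],"fingers":[1,1,1,1,1,1,1,1]}' 40
python3 -m crank '{"translation":[[0,0,0],[0,0,0],[0,0,0],[0,0,0],[0,0,0],[0,0,0]],"roll":[-0.146,-0.146,-0.146,-0.146,-0.146,-0.146],"fingers":[1,1,1,1,1,1]}'
python3 -m crank '{"translation":[[0,0,0],[0,0,0],[0,0,0],[0,0,0],[0,0,0],[0,0,0],[0,0,0]],"roll":[-0.146,-0.146,-0.146,-0.146,-0.146,-0.146,0],"fingers":[1,1,1,1,1,1,1]}'
python3 - <<'E'
from h import *
i=camera_info("wrist"); im=get_image("wrist"); cv2.imwrite("pics/w1.png",im)
for c,s,p in blobs(mask(im,"red"),300):
    C,o=axes(ray(i,p,.009)); print(c.round(1),s[4],C.round(4),[tuple(np.round(x,3)) for x in o])
goto(.41,-.274,.003,117.65)
E
```

```text
clock: 0.95
position: [0.411, -0.2738, 0.1509]
ee_rot: [0.0, 0.989, 0.147, 0.0]
contact_force: [0.8, -0.2, -0.5]
width: 0.0852
gripper_force: 0.0
clock: 1.55
position: [0.41, -0.2752, 0.1511]
ee_rot: [-0.0, 0.832, 0.555, -0.0]
contact_force: [-1.5, 0.0, 0.5]
width: 0.0854
gripper_force: 0.0
clock: 2.25
position: [0.4099, -0.2753, 0.1511]
ee_rot: [-0.0, 0.52, 0.854, 0.0]
contact_force: [-0.1, -0.6, 0.3]
width: 0.0859
gripper_force: 0.0
t2.3 pos [ 0.41   -0.2753  0.1511] yaw 117.2 q1 -0.73 q6 -1.21 shift mm [  1.1   0.7 148.1] roll -0.008404668500097476
```

View pics/w1.png

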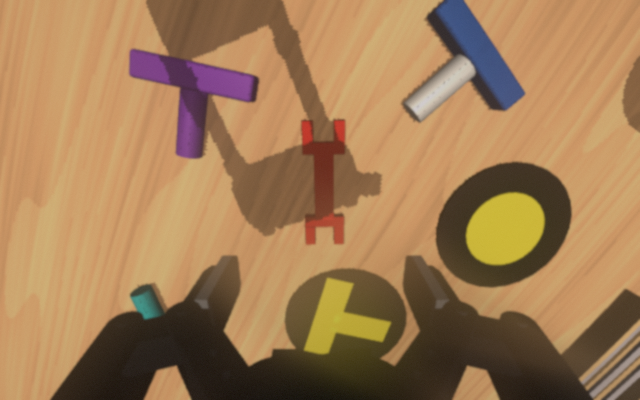

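The spanner is at (324,182), nearly aligned with the tool and between the fingers laterally. My mask missed it because it lies in shadow, so I'll fix the mask and measure again.

```bash
sed -i 's/if kind=="red": m|=.*/if kind=="red": m|=cv2.inRange(h,(0,150,40),(7,255,255))/' h.py
python3 - <<'E'
from h import *
i=camera_info("wrist"); im=cv2.imread("pics/w1.png")
for c,s,p in blobs(mask(im,"red"),300):
    C,o=axes(ray(i,p,.009)); print(c.round(1),s[4],C.round(4),[tuple(np.round(x,3)) for x in o])
    goto(*C,.003,o[0][0])
E
```

```text
[323.3 153.8] 1620 [ 0.3981 -0.2458] [(np.float64(-62.496), np.float64(0.348), np.float64(0.078)), (np.float64(-152.496), np.float64(0.032), np.float64(0.041))]
t2.3 pos [ 0.41   -0.2753  0.1511] yaw 117.2 q1 -0.73 q6 -1.21 shift mm [ 31.7   2.9 148.1] roll -0.0058569131050044045
[324.9 227.1] 605 [ 0.4357 -0.3151] [(np.float64(-143.286), np.float64(0.225), np.float64(0.042)), (np.float64(-53.286), np.float64(0.506), np.float64(0.036))]
t2.3 pos [ 0.41   -0.2753  0.1511] yaw 117.2 q1 -0.73 q6 -1.21 shift mm [-47.2   4.7 148.1] roll 1.404196147208738
```

```bash
python3 - <<'E'
from h import *
i=camera_info("wrist"); P=ray(i,[(323.5,120),(325,244)],.008); print(P, np.linalg.norm(P[0]-P[1]),np.degrees(np.arctan2(*(P[0]-P[1])[::-1])))
goto(*P.mean(0),.002,117.6)
E
```

```text
[[ 0.38325579 -0.21655176]
 [ 0.44542943 -0.33352074]] 0.13246623755371542 117.99241069749557
t2.3 pos [ 0.41   -0.2753  0.1511] yaw 117.2 q1 -0.73 q6 -1.21 shift mm [ -1.8   4.1 149.1] roll -0.007532003874100112
```

```bash
python3 -m crank '{"translation":[[-2,4,30],[0,0,30],[0,0,30],[0,0,30],[0,0,20],[0,0,8],[0,0,0],[0,0,0]],"roll":[-0.01,0,0,0,0,0,0,0],"fingers":[1,1,1,1,1,1,1,1]}'
python3 -m crank '{"translation":[[0,0,0],[0,0,0],[0,0,0],[0,0,0],[0,0,0],[0,0,0],[0,0,0],[0,0,0]],"roll":[0,0,0,0,0,0,0,0],"fingers":[0,0,0,0,0,0,0,0]}' 50
```

```text
clock: 3.1
position: [0.4151, -0.2759, 0.004]
ee_rot: [0.001, 0.516, 0.856, -0.0]
contact_force: [-0.9, 0.5, 0.5]
width: 0.0854
gripper_force: 0.0
clock: 3.9
position: [0.4146, -0.2756, 0.0039]
ee_rot: [0.0, 0.516, 0.857, -0.0]
contact_force: [-1.6, 0.3, 5.6]
width: 0.0181
gripper_force: 49.0
```

```bash
python3 -m crank '{"translation":[[0,0,-10],[0,0,-20],[0,0,-20],[0,0,-20],[0,0,-20],[0,0,-20],[0,0,0],[0,0,0]],"roll":[0,-0.132,-0.132,-0.132,-0.132,-0.132,-0.132,-0.132],"fingers":[0,0,0,0,0,0,0,0]}'
python3 -c "
from h import *
goto(.4024,.2631,.1,-9.3)"
```

```text
clock: 4.7
position: [0.4148, -0.2755, 0.1144]
ee_rot: [0.001, 0.077, 0.997, -0.0]
contact_force: [-0.5, 0.5, -1.5]
width: 0.0181
gripper_force: 49.4
t4.7 pos [ 0.4148 -0.2755  0.1144] yaw 171.2 q1 -0.73 q6 -2.14 shift mm [ 95.1 530.3  13.9] roll 0.00791130809431922
```

```bash
python3 -m crank '{"translation":[[6,33,0],[6,33,0],[6,33,0],[6,33,0],[6,33,0],[6,33,0],[6,33,0],[6,33,0]],"roll":[0,0,0,0,0,0,0,0],"fingers":[0,0,0,0,0,0,0,0]}'
python3 -m crank '{"translation":[[6,33,0],[6,33,0],[6,33,0],[6,33,0],[6,33,0],[6,33,0],[6,33,0],[0,0,0]],"roll":[0,0,0,0,0,0,0,0],"fingers":[0,0,0,0,0,0,0,0]}'
python3 - <<'E'
from h import *
i=camera_info("wrist"); im=get_image("wrist"); cv2.imwrite("pics/w2.png",im)
for c,s,p in blobs(mask(im,"yellow"),300):
    C,o=axes(ray(i,p,.006)); print(c.round(1),s[4],C.round(4),[tuple(np.round(x,3)) for x in o])
goto(.4024,.2631,.0105,-9.3)
E
```

```text
clock: 5.5
position: [0.4087, -0.0057, 0.1136]
ee_rot: [0.0, 0.08, 0.997, 0.0]
contact_force: [1.1, 0.2, -1.5]
width: 0.0177
gripper_force: 49.5
clock: 6.3
position: [0.4046, 0.2311, 0.1136]
ee_rot: [0.0, 0.078, 0.997, 0.001]
contact_force: [-0.5, -1.5, -1.5]
width: 0.0182
gripper_force: 49.6
[377.2 132.8] 1044 [0.3575 0.2875] [(np.float64(0.346), np.float64(0.311), np.float64(0.044)), (np.float64(-89.654), np.float64(0.003), np.float64(0.023))]
[361.  228.8] 1728 [0.4445 0.2639] [(np.float64(14.059), np.float64(0.239), np.float64(0.066)), (np.float64(-75.941), np.float64(0.146), np.float64(0.042))]
[ 13.5 388.7] 671 [ 0.606  -0.2085] [(np.float64(-54.495), np.float64(0.501), np.float64(0.061)), (np.float64(35.505), np.float64(0.186), np.float64(0.055))]
t6.3 pos [0.4041 0.2291 0.1134] yaw 171.0 q1 0.37 q6 -1.05 shift mm [  7.   33.3 102.9] roll 0.005954831776329149
```

View pics/w2.png

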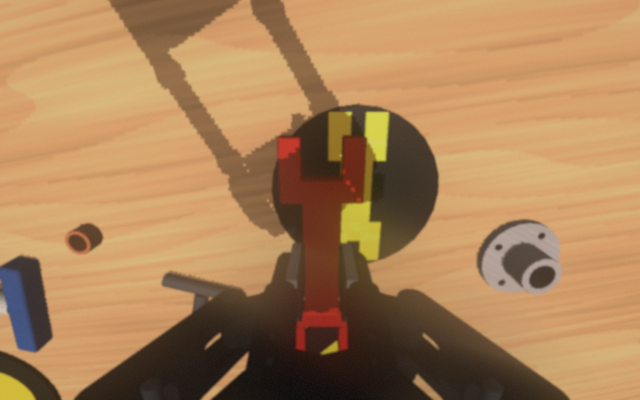

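The spanner is held level, jaw ends at (320,150) and (322,335). The pad is at (355,185), still 33 mm to the side. I'll set it down.

```bash
python3 -m crank '{"translation":[[7,33,0],[0,0,25],[0,0,25],[0,0,20],[0,0,15],[0,0,10],[0,0,5],[0,0,2]],"roll":[0.006,0,0,0,0,0,0,0],"fingers":[0,0,0,0,0,0,0,0]}'
python3 -c "
from h import *
goto(.4024,.2631,.0105,-9.3)"
```

```text
clock: 7.15
position: [0.4029, 0.2608, 0.0111]
ee_rot: [-0.0, 0.083, 0.997, -0.0]
contact_force: [-0.8, 0.8, -2.0]
width: 0.0182
gripper_force: 49.7
t7.2 pos [0.4029 0.2608 0.0111] yaw 170.5 q1 0.43 q6 -0.97 shift mm [0.9 2.2 0.6] roll -0.004050990008114666
```

```bash
python3 -m crank '{"translation":[[0,2,1],[0,0,0],[0,0,0],[0,0,0],[0,0,-30],[0,0,-40],[0,0,-50],[0,0,0]],"roll":[0,0,0,0,0,0,0,0],"fingers":[0,0.4,1,1,1,1,1,1]}'
python3 - <<'E'
from h import *
i=camera_info("wrist"); im=get_image("wrist"); cv2.imwrite("pics/w3.png",im)
for k,z in(("yellow",.006),("red",.015)):
  for c,s,p in blobs(mask(im,k),200):
    C,o=axes(ray(i,p,z)); print(k,c.round(1),s[4],C.round(4),[tuple(np.round(x,3)) for x in o])
goto(.497,.406,.13)
E
```

```text
clock: 7.95
position: [0.4076, 0.2655, 0.1367]
ee_rot: [0.006, 0.083, 0.997, 0.004]
contact_force: [-0.2, -0.3, -0.7]
width: 0.0852
gripper_force: 0.0
yellow [314.5 335.7] 1246 [0.5946 0.2273] [(np.float64(132.07), np.float64(0.206), np.float64(0.082)), (np.float64(42.07), np.float64(0.806), np.float64(0.062))]
yellow [ 13.3 383.2] 976 [ 0.6228 -0.2125] [(np.float64(-34.959), np.float64(0.092), np.float64(0.091)), (np.float64(55.041), np.float64(0.254), np.float64(0.048))]
red [317.6 176.8] 2865 [0.3972 0.2653] [(np.float64(-9.39), np.float64(0.207), np.float64(0.129)), (np.float64(-99.39), np.float64(0.007), np.float64(0.039))]
t8.0 pos [0.4057 0.2645 0.1339] yaw 170.5 q1 0.43 q6 -0.97 shift mm [-66.7 154.6   5.2] roll None
```

View pics/w3.png

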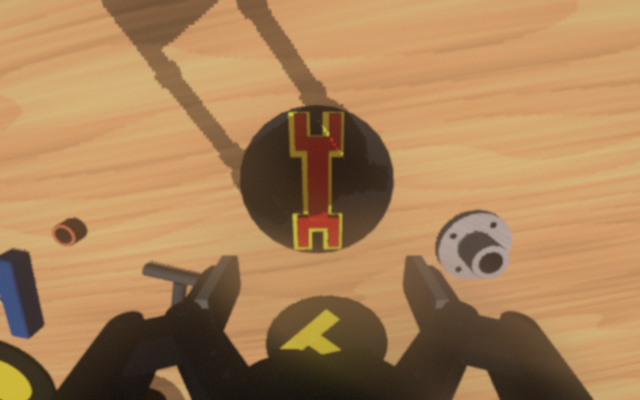

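The spanner sits centred inside its silhouette at (318,180). The faceplate is at (473,245), with its hub top at (489,262).

```bash
python3 - <<'E'
from h import *
i=camera_info("wrist"); print(ray(i,(489,262),.04),ray(i,(473.5,245),.009))
goto(*ray(i,(489,262),.04)[0],.12)
E
python3 -m crank '{"translation":[[-17,39,0],[-17,39,0],[-17,39,0],[-17,39,0],[0,0,0],[0,0,0]],"roll":[0,0,0,0,0,0],"fingers":[1,1,1,1,1,1]}'
python3 - <<'E'
from h import *
i=camera_info("wrist"); im=get_image("wrist"); cv2.imwrite("pics/w4.png",im); print(proj(i,[(.497,.406,.01),(.497,.406,.04)]))
E
```

```text
[[0.49556215 0.41303934]] [[0.49414776 0.4133239 ]]
t8.0 pos [0.4057 0.2645 0.1339] yaw 170.5 q1 0.43 q6 -0.97 shift mm [-64.1 161.2  15.2] roll None
clock: 8.6
position: [0.495, 0.4057, 0.128]
ee_rot: [-0.002, 0.082, 0.997, -0.001]
contact_force: [-0.6, -0.4, -0.9]
width: 0.0853
gripper_force: 0.0
[[321.75690911 193.67535958]
 [321.69976945 204.65070633]]
```

View pics/w4.png

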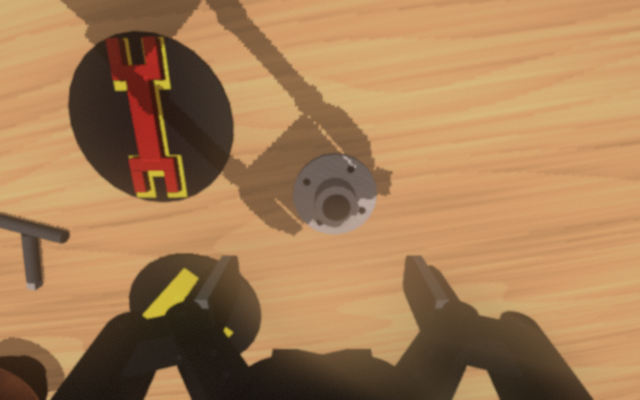

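The faceplate disc centre is at (335,193), with its hub top at (337,206).

```bash
python3 - <<'E'
from h import *
i=camera_info("wrist"); a,b=ray(i,(337,206),.04)[0],ray(i,(335,193),.009)[0];print(a,b)
goto(*(a+b)/2,.016)
E
```

```text
[0.49998354 0.41779607] [0.4983431  0.41762157]
t8.7 pos [0.4946 0.4049 0.1285] yaw 170.5 q1 0.58 q6 -0.83 shift mm [ -2.8  13.7 112.4] roll None
```

```bash
python3 -m crank '{"translation":[[-3,13,20],[0,0,25],[0,0,25],[0,0,25],[0,0,12],[0,0,5],[0,0,0],[0,0,0]],"roll":[0,0,0,0,0,0,0,0],"fingers":[1,1,1,1,1,1,1,1]}'
python3 -m crank '{"translation":[[0,0,0],[0,0,0],[0,0,0],[0,0,0],[0,0,0],[0,0,0],[0,0,0]],"roll":[0,0,0,0,0,0,0],"fingers":[0,0,0,0,0,0,0]}' 60
python3 -m crank '{"translation":[[0,0,-10],[0,0,-20],[0,0,-30],[0,0,-30],[0,0,-20],[0,0,0],[0,0,0]],"roll":[0,0,0,0,0,0,0],"fingers":[0,0,0,0,0,0,0]}'
python3 - <<'E'
from h import *
i=camera_info("wrist"); im=get_image("wrist"); cv2.imwrite("pics/w5.png",im)
goto(.6118,-.2279,.12)
E
```

```text
clock: 9.45
position: [0.5017, 0.4185, 0.0195]
ee_rot: [0.001, 0.083, 0.997, 0.001]
contact_force: [0.7, 0.5, -0.1]
width: 0.0854
gripper_force: 0.0
clock: 10.15
position: [0.5013, 0.418, 0.0192]
ee_rot: [0.0, 0.083, 0.997, -0.0]
contact_force: [-0.8, -2.1, 4.6]
width: 0.0362
gripper_force: 60.8
clock: 10.85
position: [0.5004, 0.4179, 0.1275]
ee_rot: [-0.001, 0.083, 0.997, -0.0]
contact_force: [-0.4, 0.5, -5.9]
width: 0.0358
gripper_force: 60.8
t10.9 pos [0.4998 0.4175 0.1265] yaw 170.5 q1 0.59 q6 -0.82 shift mm [-217.  -618.1    7.4] roll None
```

View pics/w5.png

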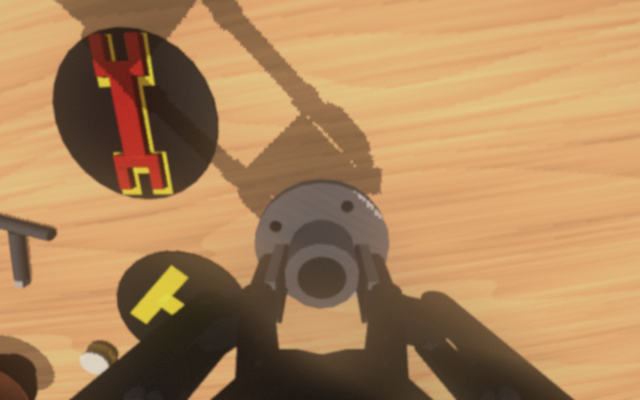

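The faceplate is held level, hub top at (322,275).

```bash
python3 -c "
from h import *
i=camera_info('wrist'); print('hub',ray(i,(322,275),.1473), manip.get_state()['position'])"
python3 -m crank '{"translation":[[-6,-17,0],[-12,-34,0],[-12,-34,0],[-12,-34,0],[-12,-34,0],[-12,-34,0],[-12,-34,0],[-12,-34,0]],"roll":[0,0,0,0,0,0,0,0],"fingers":[0,0,0,0,0,0,0,0]}'
python3 -m crank '{"translation":[[-12,-34,0],[-12,-34,0],[-12,-34,0],[-12,-34,0],[-12,-34,0],[-12,-34,0],[-12,-34,0],[-12,-34,0]],"roll":[0,0,0,0,0,0,0,0],"fingers":[0,0,0,0,0,0,0,0]}'
python3 -m crank '{"translation":[[-12,-34,0],[-12,-34,0],[-6,-17,0],[0,0,0],[0,0,0]],"roll":[0,0,0,0,0],"fingers":[0,0,0,0,0]}'
python3 - <<'E'
from h import *
i=camera_info("top"); im=get_image("top")
for c,s,p in blobs(mask(im,"yellow"),60): print(c.round(1),s[4],ray(i,[c],.006).round(4))
goto(.6118,-.2279,.025)
E
```

```text
hub [[0.49861267 0.41870068]] [0.49982925 0.4175427  0.12646761]
clock: 11.7
position: [0.5465, 0.1493, 0.1267]
ee_rot: [-0.002, 0.083, 0.997, -0.001]
contact_force: [0.9, 0.6, -5.2]
width: 0.0355
gripper_force: 61.0
clock: 12.5
position: [0.5959, -0.1341, 0.1265]
ee_rot: [-0.002, 0.083, 0.997, 0.0]
contact_force: [0.6, 0.5, -4.5]
width: 0.0362
gripper_force: 61.0
clock: 13.0
position: [0.6117, -0.2205, 0.1269]
ee_rot: [-0.002, 0.083, 0.997, 0.001]
contact_force: [-0.3, 0.9, -4.9]
width: 0.0359
gripper_force: 61.1
[237.  156.3] 286 [[0.6029 0.2312]]
[423.4 177.7] 484 [[ 0.5088 -0.4214]]
t13.1 pos [ 0.6119 -0.2198  0.1272] yaw 170.5 q1 -0.45 q6 -1.86 shift mm [ -1.6  -8.2 102.2] roll None
```

```bash
python3 -m crank '{"translation":[[-1,-8,20],[0,0,25],[0,0,20],[0,0,15],[0,0,10],[0,0,6],[0,0,4],[0,0,1.5]],"roll":[0,0,0,0,0,0,0,0],"fingers":[0,0,0,0,0,0,0,0]}'
python3 -c "
from h import *
goto(.6118,-.2279,.025)"
```

```text
clock: 13.85
position: [0.613, -0.2288, 0.027]
ee_rot: [0.0, 0.083, 0.997, -0.0]
contact_force: [-0.8, 0.2, -4.9]
width: 0.0362
gripper_force: 61.1
t13.8 pos [ 0.613  -0.2288  0.027 ] yaw 170.5 q1 -0.46 q6 -1.87 shift mm [1.4 0.7 2. ] roll None
```

```bash
python3 -m crank '{"translation":[[0,0,1],[0,0,1],[0,0,0],[0,0,0],[0,0,0],[0,0,0],[0,0,0]],"roll":[0,0,0,0,0,0,0],"fingers":[0,0,0,0.45,1,1,1]}'
python3 -m crank '{"translation":[[0,0,-20],[0,0,-40],[0,0,-45],[0,0,0],[0,0,0],[0,0,0],[0,0,0],[0,0,0]],"roll":[0,0,0,0.146,0.146,0.146,0.146,0.146],"fingers":[1,1,1,1,1,1,1,1]}'
python3 -m crank '{"translation":[[0,0,0],[0,0,0],[0,0,0],[0,0,0],[0,0,0],[0,0,0],[0,0,0],[0,0,0]],"roll":[0.146,0.146,0.146,0.146,0.146,0.146,0.146,0],"fingers":[1,1,1,1,1,1,1,1]}'
python3 - <<'E'
from h import *
goto(.462,-.1324,.13,70.25,False)
E
```

```text
clock: 14.55
position: [0.6132, -0.2293, 0.0254]
ee_rot: [0.001, 0.083, 0.997, -0.0]
contact_force: [-0.6, -0.4, 0.4]
width: 0.0795
gripper_force: 0.0
clock: 15.35
position: [0.6128, -0.2291, 0.1301]
ee_rot: [0.0, 0.436, 0.9, -0.0]
contact_force: [0.4, 0.8, 0.1]
width: 0.0852
gripper_force: 0.0
clock: 16.15
position: [0.6128, -0.2291, 0.13]
ee_rot: [0.0, 0.818, 0.575, 0.0]
contact_force: [-0.8, -0.5, -1.5]
width: 0.0857
gripper_force: 0.0
t16.1 pos [ 0.6128 -0.2291  0.13  ] yaw 70.1 q1 -0.46 q6 -0.12 shift mm [ 3.970e+01 -1.747e+02 -1.000e-01] roll -0.0020189428318872784
```

```bash
python3 -m crank '{"translation":[[8,-35,0],[8,-35,0],[8,-35,0],[8,-35,0],[8,-35,0],[0,0,0],[0,0,0],[0,0,0]],"roll":[0,0,0,0,0,0,0,0],"fingers":[1,1,1,1,1,1,1,1]}'
python3 - <<'E'
from h import *
i=camera_info("wrist"); im=get_image("wrist"); cv2.imwrite("pics/w6.png",im)
for c,s,p in blobs(mask(im,"blue"),300):
    C,o=axes(ray(i,p,.022)); print(c.round(1),s[4],C.round(4),[tuple(np.round(x,3)) for x in o])
goto(.462,-.1324,.004,70.25,False)
it=camera_info("top"); cv2.imwrite("pics/top1.png",get_image("top"))
E
```

```text
clock: 16.95
position: [0.4633, -0.1327, 0.1304]
ee_rot: [0.001, 0.818, 0.575, 0.001]
contact_force: [0.4, 0.5, 0.9]
width: 0.0857
gripper_force: 0.0
t17.0 pos [ 0.4633 -0.1328  0.1302] yaw 70.2 q1 -0.42 q6 -0.08 shift mm [ -0.   -1.6 126.2] roll -0.0013982967534070339
```

View pics/w6.png

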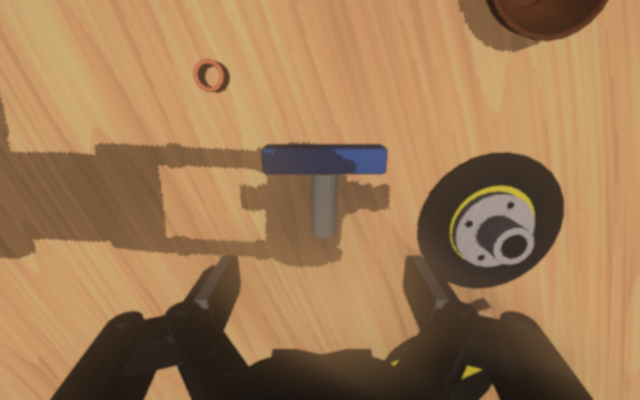

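The crossbar centre is at (324.5,160), horizontal. The post runs down to (324,237). The faceplate sits on its disc at right (490,230).

```bash
python3 - <<'E'
from h import *
i=camera_info("wrist"); C=ray(i,(324.5,160),.025)[0]; T=ray(i,(324,237),.012)[0]
L,R=ray(i,[(262,160),(387,161)],.025); a=np.degrees(np.arctan2(*(R-L)[::-1])); d=T-C
print(C,np.linalg.norm(d),np.linalg.norm(R-L),a+90,np.degrees(np.arctan2(d[1],d[0])))
u=d/np.linalg.norm(d); goto(*(C+.032*u),.003,70.25,False)
E
```

```text
[ 0.47810617 -0.10175097] 0.08028490457193557 0.10821079545416955 69.64491245183396 -109.91201295079458
t17.1 pos [ 0.4631 -0.1327  0.13  ] yaw 70.1 q1 -0.42 q6 -0.08 shift mm [  2.3   3.4 127. ] roll -0.0017956251048656074
```

```bash
python3 -m crank '{"translation":[[0,3,20],[0,0,30],[0,0,30],[0,0,25],[0,0,15],[0,0,6],[0,0,0],[0,0,0]],"roll":[0,0,0,0,0,0,0,0],"fingers":[1,1,1,1,1,1,1,1]}'
python3 -m crank '{"translation":[[0,0,0],[0,0,0],[0,0,0],[0,0,0],[0,0,0],[0,0,0],[0,0,0]],"roll":[0,0,0,0,0,0,0],"fingers":[0,0,0,0,0,0,0]}' 100
python3 -m crank '{"translation":[[0,0,-10],[0,0,-20],[0,0,-25],[0,0,-25],[0,0,-25],[0,0,-10],[0,0,0],[0,0,0]],"roll":[0,0,0,0,0,0,0,0],"fingers":[0,0,0,0,0,0,0,0]}'
python3 - <<'E'
from h import *
i=camera_info("wrist"); im=get_image("wrist"); cv2.imwrite("pics/w7.png",im)
goto(.4929,-.4256,.12,-165.8,False)
E
```

```text
clock: 17.85
position: [0.4655, -0.1335, 0.0042]
ee_rot: [0.001, 0.819, 0.574, 0.0]
contact_force: [-0.2, 0.4, 0.4]
width: 0.0855
gripper_force: 0.0
clock: 18.55
position: [0.4652, -0.1332, 0.0047]
ee_rot: [0.001, 0.819, 0.574, 0.0]
contact_force: [-1.1, 0.3, 6.1]
width: 0.0217
gripper_force: 97.8
clock: 19.35
position: [0.4636, -0.1325, 0.1178]
ee_rot: [-0.001, 0.819, 0.574, -0.001]
contact_force: [-0.4, -0.0, -5.7]
width: 0.0215
gripper_force: 98.9
t19.4 pos [ 0.4634 -0.1324  0.1174] yaw 70.1 q1 -0.42 q6 -0.08 shift mm [-265.7  127.5   -3. ] roll -2.1655938535312473
```

View pics/w7.png

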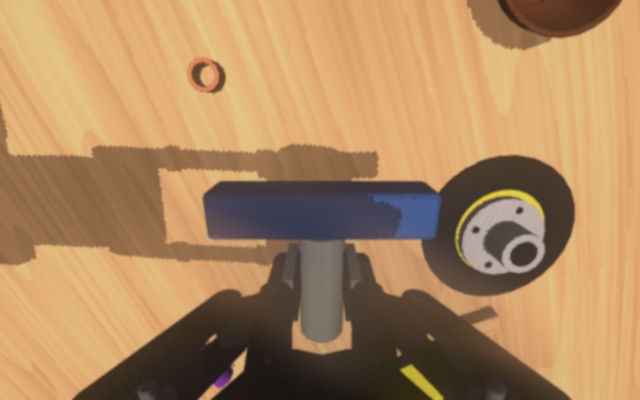

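```bash
python3 - <<'E'
from h import *
i=camera_info("wrist"); L,R=ray(i,[(205,215),(440,215)],.1377); f,b=ray(i,[(322,240),(322,196)],.1377)
print(np.linalg.norm(L-R),np.linalg.norm(f-b)); p=manip.get_state()["position"][:2]; u=(b-f)/np.linalg.norm(b-f); print((f-p)@u,(b-p)@u,(L+R-2*p)/2@np.array([-u[1],u[0]]))
E
python3 -m crank '{"translation":[[0,0,0],[0,0,0],[0,0,0],[0,0,0],[0,0,0],[0,0,0],[0,0,0],[0,0,0]],"roll":[-0.144,-0.144,-0.144,-0.144,-0.144,-0.144,-0.144,-0.144],"fingers":[0,0,0,0,0,0,0,0]}'
python3 -m crank '{"translation":[[0,0,0],[0,0,0],[0,0,0],[0,0,0],[0,0,0],[0,0,0],[0,0,0],[0,0,0]],"roll":[-0.144,-0.144,-0.144,-0.144,-0.144,-0.144,-0.144,0],"fingers":[0,0,0,0,0,0,0,0]}'
python3 - <<'E'
from h import *
d=np.radians(14.24); goto(.4929+.032*np.cos(d),-.4256+.032*np.sin(d),.11,-165.8,False)
E
```

```text
0.10772993145462648 0.021803758136299076
0.021844547139934053 0.043648305276233125 -0.001163768819047804
clock: 20.2
position: [0.4636, -0.1325, 0.1171]
ee_rot: [-0.002, 0.371, 0.929, 0.0]
contact_force: [0.1, -0.0, -4.2]
width: 0.0214
gripper_force: 98.8
clock: 21.0
position: [0.4637, -0.1325, 0.1173]
ee_rot: [-0.001, -0.121, 0.993, 0.001]
contact_force: [-0.0, 0.2, -4.6]
width: 0.0216
gripper_force: 98.8
t21.0 pos [ 0.4637 -0.1325  0.1173] yaw -166.1 q1 -0.42 q6 -2.24 shift mm [   9.8 -291.3    6.7] roll -0.006019620688933329
```

```bash
python3 -m crank '{"translation":[[1,-20,0],[1,-34,0],[1,-34,0],[1,-34,0],[1,-34,0],[1,-34,0],[1,-34,0],[1,-34,0]],"roll":[0,0,0,0,0,0,0,0],"fingers":[0,0,0,0,0,0,0,0]}'
python3 -m crank '{"translation":[[1,-33,0],[0,0,0],[0,0,0]],"roll":[0,0,0],"fingers":[0,0,0]}'
python3 - <<'E'
from h import *
d=np.radians(14.24); goto(.4929+.033*np.cos(d),-.4256+.033*np.sin(d),.0112,-165.8,False)
E
```

```text
clock: 21.8
position: [0.5184, -0.3861, 0.1171]
ee_rot: [-0.001, -0.119, 0.993, 0.001]
contact_force: [0.9, 0.6, -5.2]
width: 0.0219
gripper_force: 99.0
clock: 22.1
position: [0.5249, -0.4176, 0.1168]
ee_rot: [-0.001, -0.119, 0.993, 0.002]
contact_force: [-0.2, 0.7, -3.9]
width: 0.0218
gripper_force: 99.2
t22.1 pos [ 0.5249 -0.4176  0.1168] yaw -166.3 q1 -0.78 q6 -2.59 shift mm [ -0.2  -0.3 105.6] roll -0.00944449174529456
```

```bash
python3 -m crank '{"translation":[[0,0,20],[0,0,25],[0,0,25],[0,0,15],[0,0,10],[0,0,5],[0,0,3],[0,0,1]],"roll":[-0.009,0,0,0,0,0,0,0],"fingers":[0,0,0,0,0,0,0,0]}'
python3 -c "
from h import *
d=np.radians(14.24); goto(.4929+.033*np.cos(d),-.4256+.033*np.sin(d),.0112,-165.8,False)"
```

```text
clock: 22.9
position: [0.526, -0.4176, 0.0152]
ee_rot: [0.0, -0.125, 0.992, -0.0]
contact_force: [-0.3, 0.1, -4.5]
width: 0.0218
gripper_force: 99.3
t22.9 pos [ 0.526  -0.4176  0.0152] yaw -165.6 q1 -0.77 q6 -2.60 shift mm [1.1 0.4 4. ] roll 0.0032810276120407095
```

```bash
python3 -m crank '{"translation":[[1,0,2],[0,0,1],[0,0,1],[0,0,0]],"roll":[0,0,0,0],"fingers":[0,0,0,0]}'
python3 -m crank '{"translation":[[0,0,0],[0,0,0],[0,0,0],[0,0,0],[0,0,-20],[0,0,-40],[0,0,-50],[0,0,0]],"roll":[0,0,0,0,0,0,0,0],"fingers":[0.4,1,1,1,1,1,1,1]}'
python3 - <<'E'
from h import *
cv2.imwrite("pics/w8.png",get_image("wrist"))
goto(.4852,.0902,.12,-20,False)
E
```

```text
clock: 23.3
position: [0.5249, -0.4181, 0.0112]
ee_rot: [0.0, -0.125, 0.992, -0.0]
contact_force: [0.8, -0.0, -3.8]
width: 0.0214
gripper_force: 99.4
clock: 24.1
position: [0.5285, -0.4214, 0.1291]
ee_rot: [0.005, -0.125, 0.992, -0.006]
contact_force: [-0.1, -1.1, 0.6]
width: 0.0853
gripper_force: 0.0
t24.1 pos [ 0.5269 -0.42    0.1258] yaw -165.6 q1 -0.78 q6 -2.60 shift mm [-86.4 504.6   1.9] roll -2.5412283145425776
```

View pics/w8.png

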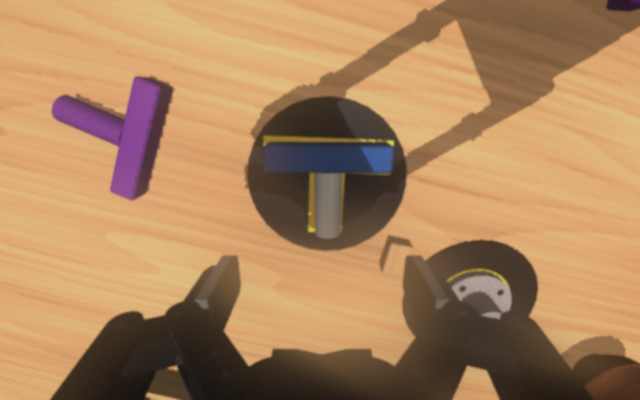

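The tool rest lies in its silhouette: crossbar at (328,158), post down to (328,235). Now the key.

```bash
python3 -m crank '{"translation":[[-10,41,0],[-10,41,0],[-10,41,0],[-10,41,0],[-10,41,0],[-10,41,0],[-10,41,0],[-10,41,0]],"roll":[0,0,0,0,0,0,0,0],"fingers":[1,1,1,1,1,1,1,1]}'
python3 -m crank '{"translation":[[-10,41,0],[-10,41,0],[-10,41,0],[-10,38,0],[0,0,0],[0,0,0],[0,0,0],[0,0,0]],"roll":[0,0,0,0,0.15,0.15,0.15,0.15],"fingers":[1,1,1,1,1,1,1,1]}'
python3 -m crank '{"translation":[[0,0,0],[0,0,0]],"roll":[0,0],"fingers":[1,1]}'
python3 - <<'E'
from h import *
cv2.imwrite("pics/w9.png",get_image("wrist"))
goto(.5115,.0806,.12,-20)
E
```

```text
clock: 24.95
position: [0.5196, -0.0784, 0.1198]
ee_rot: [-0.001, -0.125, 0.992, 0.0]
contact_force: [0.4, -0.2, 0.3]
width: 0.0858
gripper_force: 0.0
clock: 25.75
position: [0.5184, 0.0858, 0.1197]
ee_rot: [-0.001, 0.176, 0.984, -0.0]
contact_force: [-0.5, 0.4, 0.6]
width: 0.0857
gripper_force: 0.0
clock: 25.95
position: [0.5188, 0.0856, 0.1201]
ee_rot: [-0.001, 0.172, 0.985, -0.0]
contact_force: [0.5, -0.5, -0.6]
width: 0.0853
gripper_force: 0.0
t26.0 pos [0.519  0.0856 0.1202] yaw 160.2 q1 0.03 q6 -1.19 shift mm [ 5.3 -7.2  0.2] roll 0.0028353647392171167
```

View pics/w9.png

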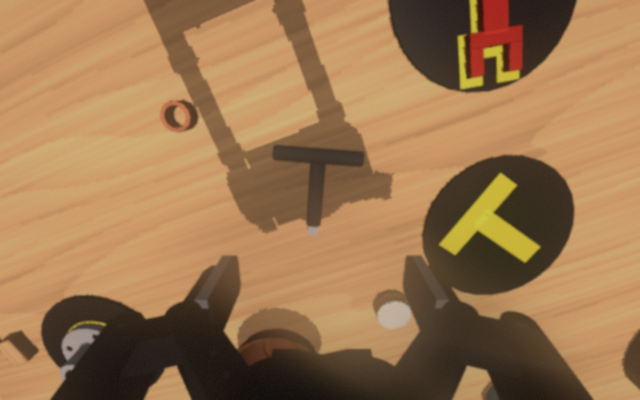

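Key: crossbar from (273,153) to (363,158), tip at (312,232). The key pad's T is at (490,220).

```bash
python3 - <<'E'
from h import *
i=camera_info("wrist"); im=cv2.imread("pics/w9.png")
L,R,T=ray(i,[(273.5,153.5),(363,158.5),(312.5,233)],.008); C=(L+R)/2; d=T-C; a=np.degrees(np.arctan2(d[1],d[0]))
print(C,np.linalg.norm(R-L),np.linalg.norm(d),a,np.degrees(np.arctan2(*(R-L)[::-1]))-90)
goto(*(C+.03*d/np.linalg.norm(d)),.003,a)
for c,s,p in blobs(mask(im,"yellow"),800):
    C,o=axes(ray(i,p,.006)); print(c.round(1),s[4],C.round(4),[tuple(np.round(x,3)) for x in o])
E
```

```text
[0.48532852 0.09559714] 0.07940899232759381 0.0754701731892141 -24.371476604216838 -23.09539232720691
t26.0 pos [0.519  0.0856 0.1202] yaw 160.2 q1 0.03 q6 -1.19 shift mm [  5.   -4.3 117.2] roll 0.07913202465670197
[490.5 223.4] 3552 [0.6057 0.2316] [(np.float64(33.504), np.float64(0.876), np.float64(0.097)), (np.float64(-56.496), np.float64(0.165), np.float64(0.091))]
```

```bash
python3 - <<'E'
from h import *
i=camera_info("wrist")
A,B,M,S=ray(i,[(509,180),(449,248),(479,214),(533,254)],.006)
d=S-M; e=A-B; print(M,np.degrees(np.arctan2(d[1],d[0])),np.degrees(np.arctan2(e[1],e[0])),np.linalg.norm(d),np.linalg.norm(e))
E
python3 -m crank '{"translation":[[5,-4,30],[0,0,30],[0,0,25],[0,0,15],[0,0,10],[0,0,6],[0,0,1],[0,0,0]],"roll":[0.068,0,0,0,0,0,0,0],"fingers":[1,1,1,1,1,1,1,1]}'
python3 -m crank '{"translation":[[0,0,0],[0,0,0],[0,0,0],[0,0,0],[0,0,0],[0,0,0],[0,0,0],[0,0,0]],"roll":[0,0,0,0,0,0,0,0],"fingers":[0,0,0,0,0,0,0,0]}' 50
python3 -m crank '{"translation":[[0,0,-10],[0,0,-20],[0,0,-25],[0,0,-25],[0,0,-20],[0,0,0],[0,0,0],[0,0,0]],"roll":[0,0,0,0,0,0,0,0],"fingers":[0,0,0,0,0,0,0,0]}'
python3 - <<'E'
from h import *
cv2.imwrite("pics/w10.png",get_image("wrist"))
goto(.5872,.2189,.1,-142,False)
E
```

```text
[0.59104298 0.22226849] 35.94063160973884 126.70229987961841 0.07950998124314046 0.08499591641337424
clock: 26.8
position: [0.5138, 0.0835, 0.0042]
ee_rot: [0.0, 0.207, 0.978, 0.0]
contact_force: [-0.1, -0.2, 0.6]
width: 0.0853
gripper_force: 0.0
clock: 27.6
position: [0.5134, 0.0834, 0.0041]
ee_rot: [0.0, 0.207, 0.978, -0.0]
contact_force: [-1.0, -0.6, 5.8]
width: 0.0115
gripper_force: 48.9
clock: 28.4
position: [0.5121, 0.0836, 0.1024]
ee_rot: [-0.001, 0.207, 0.978, -0.0]
contact_force: [0.5, 0.2, -2.2]
width: 0.0114
gripper_force: 49.1
t28.4 pos [0.5121 0.0835 0.1023] yaw 156.1 q1 0.03 q6 -1.13 shift mm [-13.9 154.2   2.1] roll -1.0800840544367925
```

View pics/w10.png

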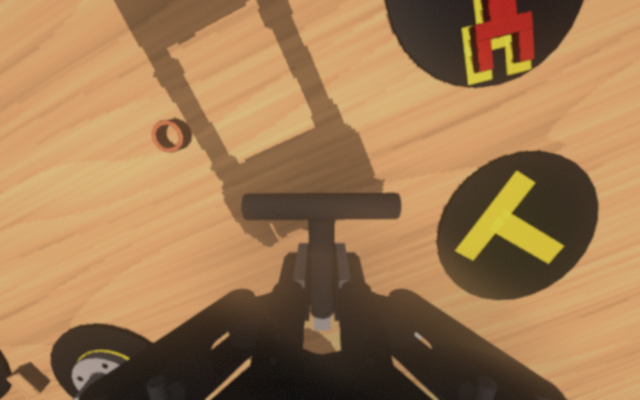

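The key is held straight, crossbar from (242,206) to (400,206).

```bash
python3 - <<'E'
from h import *
i=camera_info("wrist"); C=ray(i,(321,206),.108)[0]; print("off",np.linalg.norm(C-manip.get_state()["position"][:2]))
E
python3 -m crank '{"translation":[[0,0,0],[0,0,0],[0,0,0],[0,0,0],[0,0,0],[0,0,0],[0,0,0],[0,0,0]],"roll":[-0.133,-0.133,-0.133,-0.133,-0.133,-0.133,-0.133,-0.133],"fingers":[0,0,0,0,0,0,0,0]}'
python3 - <<'E'
from h import *
d=np.radians(37); goto(.588+.03*np.cos(d),.2195+.03*np.sin(d),.1,-143,False)
E
```

```text
off 0.032067253756424614
clock: 29.25
position: [0.5125, 0.0836, 0.1024]
ee_rot: [-0.001, -0.321, 0.947, 0.0]
contact_force: [0.5, 0.2, -2.4]
width: 0.0117
gripper_force: 49.0
t29.2 pos [0.5125 0.0836 0.1024] yaw -142.6 q1 0.03 q6 -2.20 shift mm [-172.5   61.9    2.1] roll 0.00684801848129038
```

```bash
python3 -m crank '{"translation":[[-25,9,0],[-25,9,0],[-25,9,0],[-25,9,0],[-25,9,0],[-25,9,0],[-23,8,0],[0,0,0]],"roll":[0,0,0,0,0,0,0,0],"fingers":[0,0,0,0,0,0,0,0]}'
python3 -m crank '{"translation":[[0,0,0],[0,0,20],[0,0,25],[0,0,20],[0,0,10],[0,0,6],[0,0,4],[0,0,1]],"roll":[0,0,0,0,0,0,0,0],"fingers":[0,0,0,0,0,0,0,0]}'
python3 - <<'E'
from h import *
d=np.radians(37); goto(.588+.031*np.cos(d),.2195+.031*np.sin(d),.0105,-143,False)
E
```

```text
clock: 30.05
position: [0.6153, 0.24, 0.1018]
ee_rot: [0.0, -0.319, 0.948, 0.001]
contact_force: [-0.0, 1.1, -2.6]
width: 0.0115
gripper_force: 49.1
clock: 30.85
position: [0.6143, 0.2372, 0.018]
ee_rot: [0.0, -0.318, 0.948, -0.0]
contact_force: [0.6, -0.6, -1.8]
width: 0.0115
gripper_force: 49.1
t30.9 pos [0.6143 0.2372 0.018 ] yaw -142.9 q1 0.26 q6 -1.95 shift mm [0.6 1.7 7.5] roll 0.0012103347474774855
```

```bash
python3 -m crank '{"translation":[[0,2,3],[0,0,2],[0,0,1.5],[0,0,1],[0,0,0]],"roll":[0,0,0,0,0],"fingers":[0,0,0,0,0]}'
python3 -m crank '{"translation":[[0,0,0],[0,0,0],[0,0,0],[0,0,0],[0,0,-20],[0,0,-40],[0,0,-50],[0,0,-20]],"roll":[0,0,0,0,0,0,0,0],"fingers":[0.4,1,1,1,1,1,1,1]}'
python3 - <<'E'
from h import *
w=get_image("wrist"); t=get_image("top")
t=cv2.resize(t[120:230,150:470],(640,220),interpolation=cv2.INTER_CUBIC)
cv2.imwrite("pics/fin.png",np.vstack([w[:360],t]))
E
```

```text
clock: 31.35
position: [0.6128, 0.239, 0.0103]
ee_rot: [0.0, -0.318, 0.948, -0.0]
contact_force: [-0.1, 0.3, -2.6]
width: 0.0114
gripper_force: 49.2
clock: 32.15
position: [0.6153, 0.2396, 0.1456]
ee_rot: [0.004, -0.318, 0.948, -0.0]
contact_force: [0.5, -0.6, -0.2]
width: 0.0856
gripper_force: 0.0
```

View pics/fin.png

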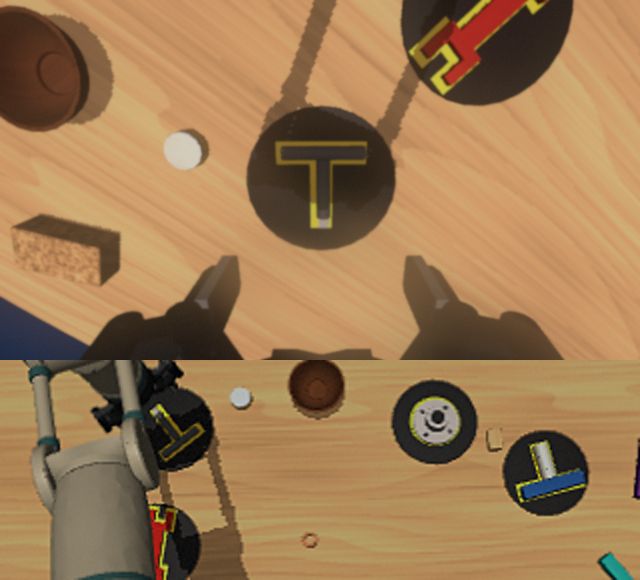

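The key (321,160) lies inside its T. In the top view the faceplate (435,420) and the tool rest (545,475) are centred with yellow showing all round, and the bowl (316,385) is untouched. Handing in.

```bash
python3 -c "
from rig import manip; print(manip.sign_off())"
```

```text
the job is handed in; nothing more can be done
None
```

All four accessories are lying flat on their own silhouettes, the bowl was left untouched, and the job was handed in at about 32 s; the hand-in returned no verdict.

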